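Park the spring pin and tip the pan of valve seats into the dish

ROBOT

A 6-joint arm with a two-finger parallel gripper is mounted at the origin on a cart in front of the work surface, level with it; the furniture and walls round the work are solid. World frame = base frame: x ahead of the robot, y to its left, z up, the work surface at z = 0. Lengths are in mm, angles in rad, forces in N, time in s.
With the tool pointing down it reaches from about 350 to 775 mm from the base axis. Payload 7.3 kg.
Tool frame: the origin (TCP) lies on the centre line of the jaws, within the pads' length; the fingertips stand bot.tip_reach ahead of it and the grasp point (between the pads) lies 6 mm ahead of it (bot.tip_reach is the distance from the TCP to the fingertips, in mm); z points along the fingers, y is the direction in which the jaws open and shut (so a half turn about z gives the same grasp; the last joint's range is limited). The gripper opens to 92 mm and grips with 3 to 60 N. Pads are 19 mm wide; open, the fingers measure 130 mm over their backs; the gripper's body (75 mm by 190 mm) begins 47 mm behind the grasp point.
Start: joints at [-1.37, 0.342, 1.524, -0, 1.275, -0.146], TCP at [178.465, -493.754, 251.741] pointing down, gripper open.
Joint ranges: [-2.53, 2.53], [-0.77, 2.02], [0.04, 2.7], [-1, 4.14], [0.28, 2.66], [-3.11, 3.11]. Speed limits (rad/s): [2.57, 2.57, 3.14, 3.14, 3.14, 3.14].

INTERFACE

Orientations are given as [roll, pitch, yaw] about the fixed x, y, z axes, in that order (R = Rz(yaw) Ry(pitch) Rx(roll)).
In Python, from plant import bot gives the robot as it stands.
- The arm moves only by the tool step_arm, never from a script. Its argument "deltas" is a list of rows, each a list of 6 numbers: the shift along the tool's x, y, z in mm, then the turn, a rotation vector about the tool's x, y, z in rad. A call has 1 to 5 rows; each row is the pose to reach, as a shift and turn from the pose commanded when the call began, along the tool's axes at that moment; what a row does not reach only later rows make up. A row lasts 1/12 s, in which the tool goes at most 41.7 mm and 7.16 degrees, less where a joint would pass 70% of its speed; a pose out of reach is approached as far as the arm can. A call with a gripper value outside its range is refused whole. "fingers" is the finger opening in mm, from 0 to 91.8, set as the call begins (left out, the last holds). The fingers move at their own pace and stop on an object; the grip force is fixed at half the most. Time passes only in rows, so rows that repeat a pose let the fingers close. It gives the time, the measured TCP pose, the force and the opening at its end, in the units of the state.
- bot.get_obs(): the state, without advancing time (a new reading comes with each control period).
- bot.capture(name): name is "scene" or "top" or "wrist"; returns a dict with "color" (384x512x3 uint8, red, green, blue), "fx", "fy", "cx", "cy" (pixels), "R" (3x3) and "t" (3): a world point X has camera coordinates R X + t. Camera axes: x right, y down, z forward; pixel columns grow to the right and rows downward; lengths in mm; the calibration is good to about 2 mm. A picture is of the moment at which its call begins. There is no depth.
- bot.close_job(): hands the job in, once; it reports no verdict.
Trained networks look in a picture, given as the dict that the camera call returned (one of the last four; its "shot" number tells which), for a name from the list of things; names that differ only in an ending like _2 or _b are one class to them, and where a whole thing is asked for, a point or a joint stands for the part that bears it (a point fixed in the world has none). Each returns a list of dicts, best first, with "p" (0 to 1); they miss things now and then, are a little off and sometimes report something else, mostly with a low value. They report only what shows in the picture. A call takes as long as a camera call. They do not tell look-alikes from the thing itself.
- bot.boxes_of(query, picture): "rect" ([centre column, centre row, width, height] in pixels, round what is visible of it).
The state is a dict: "time": time; "joint_positions": joint angles; "dq": joint speeds; "tau": joint torques, N m; "tool_pos": TCP position; "tcp_rot": TCP orientation; "contact_force": force on the tool from outside, world axes, zero at the start; "moment": the same for the moment, N m; "grip_width": finger opening in mm.
Only numpy, scipy, OpenCV 4.12 (cv2) and the standard library are available. Lean on these libraries where they do the work, as an engineer would, in place of code of your own. Each camera call takes 0.05 s, during which the arm holds its last target. There are 200 camera calls.

TASK

The pan with the four valve seats is locked on its tipping stand by a spring pin. Pull the pin out by its T-handle, turn it counter-clockwise (looking down on the handle's end) until it drops into its rest notch, and let go, so that it stays out by itself; only then lift the pan's bar handle to tip the pan right over, so that all four seats slide into the dish of small parts beside the stand. Leave the pan tipped and the pin parked in its notch, and do not disturb the other things on the bench.

Things in the scene. Friction and masses are not known exactly. Their poses are not given: they have to be found in the camera images.
- stand: grey painted tipping stand, fixed to the bench; base plate 220 x 100 x 10 mm; origin at its underside below the pan's hinge axis. -x faces the robot, +y (left) is the pouring side, z up. Two posts, 170 mm high, carry the hinge axis, which runs along the stand's x through (0, 0, 150 mm).
- pin_sleeve: dark steel sleeve, 34 mm across, fixed on the stand's front; the spring pin runs in it. Origin at the centre of its rim; z is the pin's axis, pointing out of the sleeve to the T-handle, 35 degrees from vertical, leaning to the stand's -x. Two opposite deep slots in the rim hold the pin's cross dowel (5 mm wide, 6 mm high, 34 mm long, parallel to the T-bar) while it is locked.
- rest_notch (a point): centre of the sleeve's rim again. Two opposite rest notches, 5 mm deep with upright walls, lie 59 to 83 degrees (1.03 to 1.45 rad) counter-clockwise of the deep slots, looking down on the T-handle (positive about the sleeve's z). Where exactly differs each time and is not told: feel for it. The flat-bottomed dowel drops in only where it fits, with about 4 degrees of play each way. The rim is level elsewhere.
- t_bar (a point): centre of the pin's T-bar: round dark bar, 12 mm thick, 70 mm long; x along the bar, z along the pin's axis; round shaft below it, no thicker than the bar. Its z over the sleeve's origin: 50 mm locked, 75 fully out, 70 with the dowel standing on the rim, 65 parked in the notches. A spring pulls it in with 5 N (locked) to 12 N (fully out).
- pin_tip (a point): foot of the pin, in the keeper under the pan while locked. The dowel must be lifted clear of the rim (T-bar above 70 mm) before the pin turns out of the deep slots. Standing on the rim it turns easily; over the notches the spring drops it 5 mm, and their walls then stop it from turning on. The pan is free once the pin is out by 10 mm.
- pan (a joint): tilt of the pan in rad: 0 level (start), grows as its handle is raised and its lip sinks on the stand's +y side; stop at 1.12. The pin locks it; unlocked, the hinge turns stiffly (about 4 N at the handle) and stays where it is left.
- pan_handle (a point): middle of the pan's handle: round steel bar 12 mm thick, 72 mm long along the stand's x, 140 mm from the hinge axis on the -y side, 12 mm above it when level; 32 mm clear gap to the pan's end wall, whose top is 16 mm above the bar's centre. Rising, it follows an arc about the hinge axis, up and to +y. Pan: aluminium, 90 x 215 mm, walls 28 mm, narrowing to its open +y lip.
- dish (a point): middle of the floor of the shallow white dish with small parts (about 200 mm along x, 180 mm along y, rim 40 mm high, floor 20 mm above the bench), which stands fixed on the bench to the left of the stand, under the pan's lip.
- piece_1 (a point): centre of a valve seat lying in the pan: turned steel disc-like piece, 26 mm across, 14 mm high
- piece_2 (a point): centre of a valve seat lying in the pan: turned steel disc-like piece, 26 mm across, 14 mm high
- piece_3 (a point): centre of a valve seat lying in the pan: turned steel disc-like piece, 26 mm across, 14 mm high
- piece_4 (a point): centre of a valve seat lying in the pan: turned steel disc-like piece, 26 mm across, 14 mm high
- seat_1: the same seat as piece_1; origin at its underside
- seat_2: the same seat as piece_2; origin at its underside
- seat_3: the same seat as piece_3; origin at its underside
- seat_4: the same seat as piece_4; origin at its underside
- ratchet: bystander: ratchet, 276 mm long, to be left alone; origin at its underside
- gear: bystander: black timing gear, 88 mm, to be left alone; origin at its underside
- tappet_1: bystander: roller tappet, 41 x 30 x 34 mm, to be left alone; origin at its underside
- marker: bystander: paint marker, 127 mm long, to be left alone; origin at its underside
- nozzle_holder: bystander: injector nozzle holder, 105 mm long, to be left alone; origin at its underside
- spring_1: bystander: coil spring, 30 mm thick, 54 mm high, to be left alone; origin at its underside
There are look-alikes about, which are no part of the job. What is shaped like the seat_1 but green, pink or turquoise is not meant.

How it is judged (in metres and radians):
On the way, in this order (a step that is already met when the one before it is completed fails the run):
1. the pin is parked in its rest notch and let go, while the pan is still level (z of t_bar in the frame of pin_sleeve between 0.061 and 0.068 m and value of joint pan below 0.1 rad and contact force between the fingers and stand below 0.1 N), for 0.3 s.
2. the pan is tipped right over, the pin still parked (z of t_bar in the frame of pin_sleeve between 0.061 and 0.068 m and value of joint pan above 0.95 rad), for 0.2 s.
At the end, for the whole second after the job is handed in: The pin is parked (T-bar centre 61 to 68 mm above the sleeve's rim along the axis), the pan is left tipped by more than 0.95 rad, and all four valve seats lie at rest in the dish (centre within 95 mm of its middle and below its rim) (all of step 2 and horizontal distance between each of piece_1, piece_2, piece_3, piece_4 and dish below 0.095 m and z of piece_1 in the frame of dish between -0.005 and 0.03 m and linear speed of each of seat_1, seat_2, seat_3, seat_4 below 0.02 m/s and z of piece_2 in the frame of dish between -0.005 and 0.03 m and z of piece_3 in the frame of dish between -0.005 and 0.03 m and z of piece_4 in the frame of dish between -0.005 and 0.03 m); the robot touches nothing.
It fails at once if a bystander is moved by more than 30 mm (distance of any of ratchet, gear, tappet_1, marker, nozzle_holder, spring_1 from where it was at the start of the episode above 0.03 m).
It also fails if it takes over 58 s, if anything falls off the work surface, if the arm or the gripper's body presses on something with over 40 N, if the wrist force passes 120 N, or if a joint passes its speed limit or range.

## Working session

There is one attempt and no reset: what is moved stays moved. The work goes in short steps, Python scripts to look and compute and a tool call to move; the robot and the scene stay as the last step left them, time stands still between calls to the robot, and variables do not carry over. Pictures are saved under pics/ and viewed, about 8 in all and at most 12, crops included, and the job is handed in when it is done.

Besides the shell and the picture viewer there is one more tool, called after "Request:" in YAML: its name, and indented under it one key for each argument. step_arm: Moves the arm, as the interface text tells. Its arguments: {"type":"object","properties":{"deltas":{"type":"array"},"fingers":{"type":"number"}},"required":["deltas"]}

```bash
ls; mkdir -p pics; python3 - <<'E'
from plant import bot
import cv2,numpy as np
print(bot.get_obs(), bot.tip_reach)
ims=[]
for n in ["scene","top"]:
    p=bot.capture(n); cv2.imwrite(f"pics/{n}0.png",p["color"][:,:,::-1]); np.savez(f"{n}0.npz",**{k:p[k] for k in["color","fx","fy","cx","cy","R","t"]})
    print(n,p["fx"],p["fy"],p["cx"],p["cy"],np.round(p["R"],3).tolist(),np.round(p["t"],1))
    for q in ["stand","pin_sleeve","t_bar","pan","pan_handle","dish","seat_1","marker","ratchet","gear","nozzle_holder","spring_1","tappet_1"]:
        try:print(q,[(np.round(d["rect"],1).tolist(),round(d["p"],2)) for d in bot.boxes_of(q,p)[:5]])
        except Exception as e: print(q,e)
E
```

```text
pics
{'time': 0.0, 'joint_positions': array([-1.37000123e+00,  3.42724325e-01,  1.52504754e+00,  1.10072110e-05,
        1.27539188e+00, -1.46032809e-01]), 'dq': array([-0.00184807,  0.00126947, -0.00145024,  0.00018902,  0.00098744,
        0.00026807]), 'tau': array([-1.30491750e-03, -4.31244493e+01, -2.44221246e+01,  7.18543888e-02,
        5.60489588e-02, -1.29753853e-04]), 'tool_pos': array([ 178.38703782, -493.35967775,  251.03345204]), 'tcp_rot': array([-3.14003982e+00, -2.39028603e-04,  3.46824505e-01]), 'contact_force': array([-0.11087579, -0.61015668,  0.1773381 ]), 'moment': array([ 0.01981827,  0.00876498, -0.00527963]), 'grip_width': 91.67470734372435} 25.0
scene 460.3085068157076 460.3085068157076 253.1791038368038 193.99633952226515 [[0.307, 0.952, 0.006], [0.8, -0.255, -0.542], [-0.515, 0.172, -0.84]] [ -94.9 -445.8 1346.5]
stand [([207.2, 193.8, 147.9, 133.9], 0.72), ([334.8, 262.4, 21.2, 16.7], 0.52), ([206.0, 191.6, 14.4, 7.2], 0.29)]
pin_sleeve [([176.9, 158.1, 17.9, 8.2], 0.44)]
t_bar [([170.6, 140.8, 23.1, 33.5], 0.77), ([271.4, 143.9, 45.9, 9.7], 0.58)]
pan [([
[... 1169 characters left out ...]
], 0.91)]
pan_handle [([312.6, 208.9, 120.5, 64.1], 0.85)]
dish it knows: gear, marker, nozzle_holder, pan, pan_handle, piece, pin_sleeve, pin_tip, ratchet, rest_notch, seat, spring, stand, t_bar, tappet
seat_1 [([305.2, 168.6, 6.5, 5.1], 0.62), ([281.9, 131.8, 10.1, 7.0], 0.59), ([316.6, 215.5, 12.4, 10.0], 0.45), ([301.5, 131.4, 10.6, 12.5], 0.42), ([335.8, 215.3, 14.0, 9.4], 0.41)]
marker [([229.4, 277.1, 47.0, 13.4], 0.55)]
ratchet [([261.2, 297.1, 115.5, 24.5], 0.62)]
gear []
nozzle_holder [([257.2, 150.8, 40.1, 10.4], 0.69), ([332.1, 263.3, 25.1, 35.2], 0.6)]
spring_1 [([227.2, 146.8, 11.8, 15.1], 0.48)]
tappet_1 [([272.6, 266.9, 18.9, 8.7], 0.57), ([313.8, 224.0, 123.6, 114.6], 0.16)]
```

```bash
python3 - <<'E'
import cv2,numpy as np
a=cv2.imread("pics/scene0.png")[100:330,120:380];b=cv2.imread("pics/top0.png")[100:330,170:400]
a=cv2.resize(a,(676,598),interpolation=3);cv2.imwrite("pics/a.png",a)
cv2.imwrite("pics/b.png",cv2.resize(b,(598,598),interpolation=3))
E
```

```text
(no output)
```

View pics/a.png

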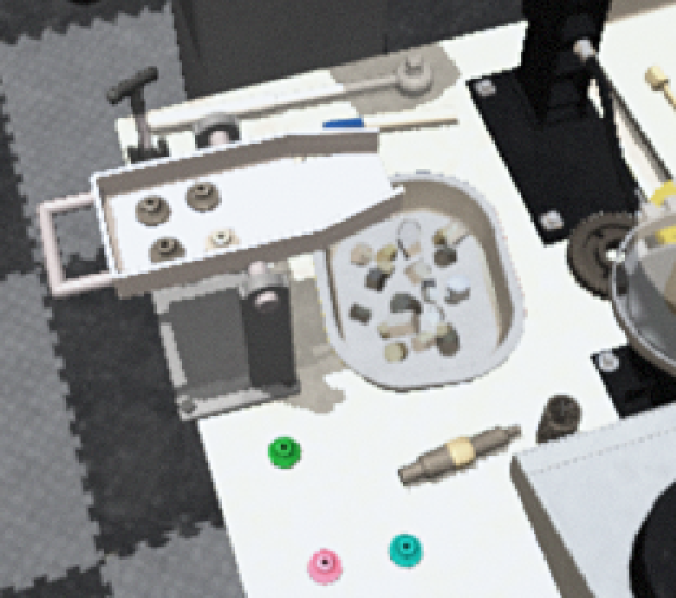

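View pics/b.png

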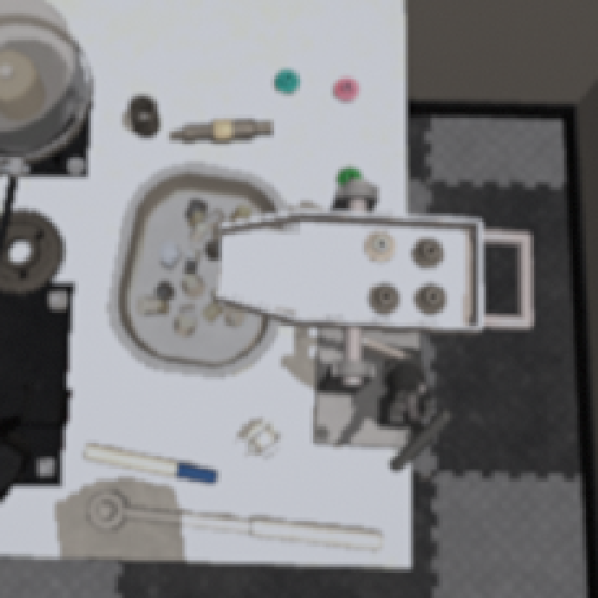

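Scene camera crop: the pan holds four steel seats at crop (153,208), (204,194), (166,247) and (221,237), the T-bar runs (110,100)–(157,72), and the handle bar is at (52,249). The green, pink and turquoise look-alikes lie on the bench and are ignored. Top crop: the T-bar runs (395,465)–(448,412) and the handle bar is at x≈528, y 232–326.

```bash
cat > h.py <<'E'
import numpy as np
from scipy.optimize import least_squares
from scipy.spatial.transform import Rotation as Ro
def load(n): return dict(np.load(n+"0.npz"))
def proj(c,X):
    q=np.atleast_2d(X)@c["R"].T+c["t"]; return np.c_[c["fx"]*q[:,0]/q[:,2]+c["cx"],c["fy"]*q[:,1]/q[:,2]+c["cy"]]
S,T=load("scene"),load("top")
cs=lambda u,v:np.array([120+u/2.6-.3,100+v/2.6-.3]); ct=lambda u,v:np.array([170+u/2.6-.3,100+v/2.6-.3])
def tri(*obs):
    r=least_squares(lambda X:np.concatenate([proj(c,X)[0]-p for c,p in obs]),[450,-200,150]); return r.x,np.sqrt((r.fun**2).mean())
E
python3 - <<'E'
from h import *
kp=[(S,cs(183,415),(110,-50,10)),(S,cs(300,388),(110,50,10)),(T,ct(315,443),(-110,50,10)),
(S,cs(92,177),(-45,-102,178)),(S,cs(108,276),(45,-102,178)),(T,ct(483,218),(45,-102,178)),(T,ct(485,328),(-45,-102,178)),
(S,cs(52,249),(0,-140,162)),(T,ct(528,280),(0,-140,162))]
W=lambda p,X:Ro.from_euler('z',p[2]).apply(X)+[p[0],p[1],0]
f=lambda p:np.concatenate([proj(c,W(p,X))[0]-o for c,o,X in kp])
r=least_squares(f,[450,-300,0],loss='soft_l1');print(r.x);print(np.round(f(r.x).reshape(-1,2),1).tolist())
A,e1=tri((S,cs(112,99)),(T,ct(446,414)));B,e2=tri((S,cs(155,73)),(T,ct(398,463)))
print(A,B,e1,e2,np.linalg.norm(A-B)); 
inv=lambda X:Ro.from_euler('z',-r.x[2]).apply(X-np.array([r.x[0],r.x[1],0]))
print("local",inv(A),inv(B),inv((A+B)/2))
# crop points of sleeve/handle
H,e=tri((S,cs(52,249)),(T,ct(528,280)));print(H,e,inv(H))
ax=np.array([-np.sin(.6109),0,np.cos(.6109)]);d=inv(B)-inv(A);d/=np.linalg.norm(d);print(d@ax,d)
E
```

```text
[ 563.42937447 -173.94548752  546.69067426]
[[17.4, 5.0], [17.6, -0.2], [-6.9, -5.1], [-5.3, -1.0], [0.7, -1.5], [0.2, 1.6], [3.0, 0.6], [-2.3, 0.3], [0.4, -0.7]]
[ 455.62330161 -239.93201423  171.9640061 ] [ 417.51580226 -202.6581385   147.64387883] 0.06422548571018913 0.8028409695285597 58.591739262093924
local [-111.18357939  -60.12139992  171.9640061 ] [-147.24129165  -20.86118207  147.64387883] [-129.21243552  -40.49129099  159.80394247]
[ 569.90307862 -311.16222684  160.51970302] 0.6520776344402365 [  -0.88036831 -137.36654377  160.51970302]
0.012996435986042276 [-0.61540607  0.67006405 -0.41507775]
```

```bash
cat > fit.py <<'E'
from h import *
import cv2
kp=[(S,cs(183,415),(110,-50,10)),(S,cs(300,388),(110,50,10)),(T,ct(315,443),(-110,50,10)),
(S,cs(92,177),(-45,-102,178)),(S,cs(108,276),(45,-102,178)),(T,ct(483,218),(45,-102,178)),(T,ct(485,328),(-45,-102,178)),
(S,cs(52,249),(0,-140,162)),(T,ct(528,280),(0,-140,162))]
W=lambda p,X:Ro.from_euler('z',p[2]).apply(X)+[p[0],p[1],0]
def f(p): return np.concatenate([proj(c,W(p,np.array(X,float)+[0,p[3] if X[2]==10 else 0,0]))[0]-o for c,o,X in kp])
r=least_squares(f,[560,-170,0,-30],loss='soft_l1');p=r.x
tb=[(S,cs(108,101),-1),(T,ct(450,410),-1),(S,cs(159,70),1),(T,ct(393,467),1)]
ax=np.array([-np.sin(np.radians(35)),0,np.cos(np.radians(35))]);e1=np.array([np.cos(np.radians(35)),0,np.sin(np.radians(35))]);e2=np.cross(ax,e1)
bar=lambda q,s:q[:3]+s*35*(np.cos(q[3])*e1+np.sin(q[3])*e2)
g=lambda q:np.concatenate([proj(c,W(p,bar(q,s)))[0]-o for c,o,s in tb])
rq=least_squares(g,[-129,-40,160,2.3]);q=rq.x
if __name__=="__main__":
    print(p,np.round(f(p).reshape(-1,2),1).tolist());print(q,np.round(g(q).reshape(-1,2),1).tolist())
    print("tbar world",W(p,q[:3]),"handle",W(p,[0,-140,162]),"axis",W([0,0,p[2]],ax),"bar dir",W([0,0,p[2]],bar(q,1)-q[:3])/35)
    out=[]
    for c,o in((S,(120,100)),(T,(170+60,100+25))):
        k=4.5; im=cv2.resize(c["color"][o[1]:o[1]+130,o[0]:o[0]+88 if 0 else o[0]+150][:, :,::-1],None,fx=k,fy=k,interpolation=3)
        def L(P,col):
            u=((proj(c,W(p,np.array(P,float)))-o+.5)*k).astype(int); cv2.polylines(im,[u.reshape(-1,1,2)],False,col,1)
        y=p[3]; L([(-110,y-50,10),(110,y-50,10),(110,y+50,10),(-110,y+50,10),(-110,y-50,10)],(0,0,255))
        L([(45,-102,178),(-45,-102,178)],(0,255,0));L([(-36,-140,162),(36,-140,162)],(0,255,0));L([(-110,0,150),(110,0,150)],(255,0,255))
        L([bar(q,-1),bar(q,1)],(0,255,255));L([q[:3],q[:3]-50*ax],(0,255,255))
        a=np.linspace(0,6.28,40);L([q[:3]-50*ax+17*(np.cos(t)*e1+np.sin(t)*e2) for t in a],(255,255,0))
        out.append(im)
    cv2.imwrite("pics/ov.png",cv2.resize(np.hstack(out),(800,int(585*800/1350))) if 0 else np.vstack(out)[:, :][:1170]); 
    cv2.imwrite("pics/ov.png",np.hstack([out[0][:500,:400],out[1][180:,230:630][:405].copy() if out[1][180:].shape[0]>=500 else cv2.copyMakeBorder(out[1][180:,230:630],0,500-out[1][180:].shape[0],0,0,0)]))
E
python3 fit.py
```

```text
[ 5.69569252e+02 -1.70870546e+02 -1.03235762e-03 -3.37504890e+01] [[0.5, 11.5], [2.2, 8.4], [3.0, -8.4], [-2.4, -1.5], [1.1, -1.3], [-0.1, 1.3], [0.4, 0.3], [-0.9, -0.7], [-0.9, -0.1]]
[-133.10431873  -50.14099929  160.15260096    2.46279964] [[0.0, -0.5], [0.1, -0.1], [-1.1, 0.5], [-1.2, -0.1]]
tbar world [ 436.41324075 -220.87410732  160.15260096] handle [ 569.42472194 -310.87047138  162.        ] axis [-5.73576131e-01  5.92135900e-04  8.19152044e-01] bar dir [-0.636923    0.62851192 -0.44643238]
```

View pics/ov.png

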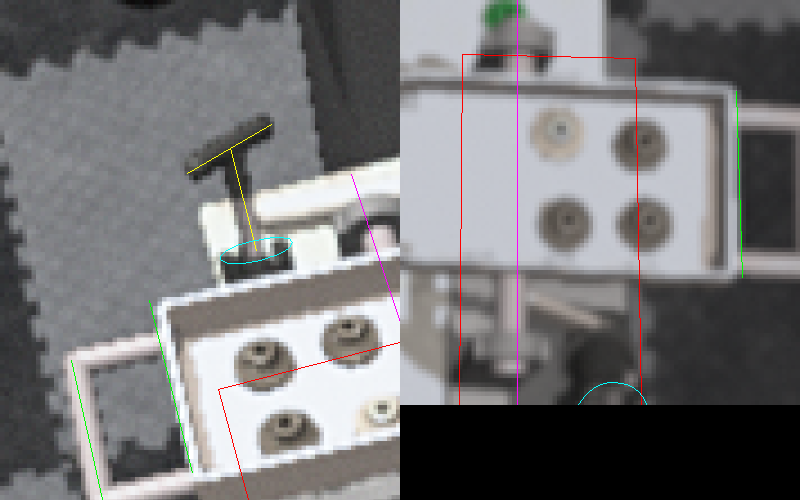

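The overlay agrees: the T-bar is at about (436,-221,160) and the sleeve rim and handle lines coincide within about 2 mm. The pan corners fit. The base plate does not quite match, but it isn't needed. Next is the pre-grasp move.

```bash
cat > mv.py <<'E'
from fit import *
from plant import bot
def axes(yaw): # tool along -ax, tool x at angle yaw (e1->e2) 
    x=np.cos(yaw)*e1+np.sin(yaw)*e2; z=-ax; return np.c_[x,np.cross(z,x),z]
def delta(pos,R):
    o=bot.get_obs(); R0=Ro.from_euler('xyz',o["tcp_rot"]).as_matrix()
    rv=Ro.from_matrix(R0.T@R).as_rotvec()
    print("t",round(o["time"],2),"pos",o["tool_pos"].round(1),"F",o["contact_force"].round(1),"w",round(o["grip_width"],1),"q",o["joint_positions"].round(2))
    print("delta",(R0.T@(np.array(pos)-o["tool_pos"])).round(1).tolist(),rv.round(3).tolist())
TB=W(p,q[:3])
E
python3 - <<'E'
from mv import *
print(np.degrees(q[3])-180)
delta(TB+80*ax,axes(q[3]-np.pi))
E
```

```text
-38.89197506273962
t 1.3 pos [ 178.4 -493.7  251.7] F [ 0.1 -0.1 -0.6] w 91.5 q [-1.37  0.34  1.52 -0.    1.28 -0.15]
delta [292.2, -184.6, 26.0] [0.105, 0.629, 0.992]
```

Request:
step_arm:
  deltas:
    - [29, -18, 3, 0.01, 0.063, 0.099]
    - [58, -37, 5, 0.021, 0.126, 0.198]
    - [88, -55, 8, 0.031, 0.189, 0.298]
    - [117, -74, 10, 0.042, 0.252, 0.397]
    - [146, -92, 13, 0.052, 0.314, 0.496]
  fingers: 60

```text
time: 1.72
tool_pos: [285.4, -356.7, 238.9]
tcp_rot: [-3.009, -0.29, -0.178]
contact_force: [0.7, 0.3, -0.0]
grip_width: 63.2
```

```bash
python3 - <<'E'
from mv import *
delta(TB+80*ax,axes(q[3]-np.pi))
E
```

```text
t 1.72 pos [ 285.4 -356.7  238.9] F [ 0.7  0.3 -0. ] w 63.2 q [-1.27  0.19  1.81  0.35  1.15  0.31]
delta [72.3, -146.3, 55.1] [0.053, 0.311, 0.491]
```

Request:
step_arm:
  deltas:
    - [14, -29, 11, 0.011, 0.062, 0.098]
    - [29, -58, 22, 0.021, 0.124, 0.196]
    - [43, -88, 33, 0.032, 0.187, 0.295]
    - [58, -117, 44, 0.042, 0.249, 0.393]
    - [72, -146, 55, 0.053, 0.311, 0.491]

```text
time: 2.13
tool_pos: [388.9, -220.8, 225.3]
tcp_rot: [-2.728, -0.463, -0.778]
contact_force: [1.8, -0.3, 0.2]
grip_width: 60.2
```

Request:
step_arm:
  deltas:
    - [0, 0, 0, 0, 0, 0]
    - [0, 0, 0, 0, 0, 0]

```text
time: 2.3
tool_pos: [388.6, -219.7, 224.9]
tcp_rot: [-2.731, -0.461, -0.767]
contact_force: [-0.2, -1.1, 1.0]
grip_width: 59.6
```

```bash
python3 - <<'E'
from mv import *
delta(TB+80*ax,axes(q[3]-np.pi))
c=bot.capture("wrist"); np.savez("wrist0.npz",**{k:c[k] for k in["color","fx","fy","cx","cy","R","t"]})
print(proj(c,TB),proj(c,W(p,bar(q,1))),proj(c,W(p,bar(q,-1))),proj(c,TB-50*ax))
im=c["color"][:,:,::-1].copy()
a=np.linspace(0,6.28,40);
cv2.polylines(im,[proj(c,np.array([W(p,bar(q,s)) for s in(-1,1)])).astype(int).reshape(-1,1,2)],False,(0,255,255),1)
cv2.polylines(im,[proj(c,np.array([W(p,q[:3]-50*ax+17*(np.cos(t)*e1+np.sin(t)*e2)) for t in a])).astype(int).reshape(-1,1,2)],False,(255,255,0),1)
cv2.imwrite("pics/w1.png",im)
E
```

```text
t 2.3 pos [ 388.6 -219.7  224.9] F [-0.2 -1.1  1. ] w 59.6 q [-1.03  0.05  2.16  0.79  0.77  0.67]
delta [2.3, -0.4, 0.5] [-0.001, 0.005, 0.008]
[[255.86698743 203.34827657]] [[255.57937415 242.18235036]] [[256.18023304 161.05327731]] [[256.01893943 187.72698172]]
```

View pics/w1.png

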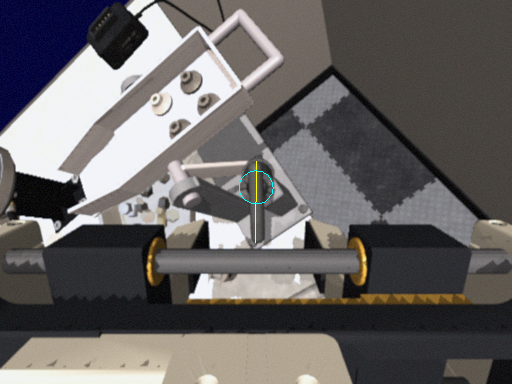

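The wrist view shows the T-bar at column 257, rows 155–245. It lies on the projected line and midway between the fingers, so I descend.

Request:
step_arm:
  deltas:
    - [1, 0, 20, 0, 0.003, 0.004]
    - [2, 0, 40, 0, 0.005, 0.008]
    - [2, 0, 58, 0, 0.005, 0.008]
    - [2, 0, 68, 0, 0.005, 0.008]
    - [2, 0, 75, 0, 0.005, 0.008]

```text
time: 2.77
tool_pos: [433.2, -224.2, 163.7]
tcp_rot: [-2.727, -0.463, -0.781]
contact_force: [0.8, -1.1, -1.2]
grip_width: 59.9
```

Request:
step_arm:
  deltas:
    - [0, 0, 0, 0, 0, 0]
    - [0, 0, 0, 0, 0, 0]
    - [0, 0, 0, 0, 0, 0]
    - [0, 0, 0, 0, 0, 0]
    - [0, 0, 0, 0, 0, 0]
  fingers: 0

```text
time: 3.18
tool_pos: [432.6, -223.1, 165.0]
tcp_rot: [-2.727, -0.464, -0.781]
contact_force: [0.6, -0.2, 0.8]
grip_width: 31.2
```

```bash
python3 - <<'E'
from mv import *
delta(TB+6*ax,axes(q[3]-np.pi))
print(bot.get_obs()["moment"])
E
```

```text
t 3.18 pos [ 432.6 -223.1  165. ] F [ 0.6 -0.2  0.8] w 31.2 q [-0.92  0.23  2.17  1.    0.58  0.52]
delta [-1.1, -1.9, 0.2] [0.001, -0.003, -0.002]
[ 0.03797635  0.36361634 -0.00037281]
```

Request:
step_arm:
  deltas:
    - [-1, -1, 0, 0, 0, 0]
    - [-1, -2, 0, 0, 0, 0]
    - [-1, -2, 0, 0, 0, 0]
    - [-1, -2, 0, 0, 0, 0]
    - [-1, -2, 0, 0, 0, 0]

```text
time: 3.6
tool_pos: [432.9, -220.7, 164.7]
tcp_rot: [-2.727, -0.464, -0.781]
contact_force: [-4.3, -1.9, 2.3]
grip_width: 11.4
```

Request:
step_arm:
  deltas:
    - [0, 0, 0, 0, 0, 0]
    - [0, 0, 0, 0, 0, 0]

```text
time: 3.77
tool_pos: [432.9, -220.6, 164.7]
tcp_rot: [-2.727, -0.463, -0.781]
contact_force: [-5.3, -1.9, 4.2]
grip_width: 11.5
```

```bash
python3 - <<'E'
from mv import *
delta(TB+6*ax,axes(q[3]-np.pi))
o=bot.get_obs();R0=Ro.from_euler('xyz',o["tcp_rot"]).as_matrix()
print("Ftool",R0.T@o["contact_force"],R0.T@o["moment"])
E
```

```text
t 3.77 pos [ 432.9 -220.6  164.7] F [-5.3 -1.9  4.2] w 11.5 q [-0.92  0.23  2.17  1.    0.57  0.52]
delta [0.3, 0.0, -0.2] [0.001, -0.002, -0.002]
Ftool [-0.2519129   2.70709312 -6.47054975] [-0.6520799  -0.48833273  0.05209655]
```

Request:
step_arm:
  deltas:
    - [0, 0, -6, 0, 0, 0]
    - [0, 0, -12, 0, 0, 0]
    - [0, 0, -18, 0, 0, 0]
    - [0, 0, -23, 0, 0, 0]
    - [0, 0, -23, 0, 0, 0]

```text
time: 4.18
tool_pos: [419.4, -220.2, 183.7]
tcp_rot: [-2.727, -0.462, -0.781]
contact_force: [5.8, -1.4, -10.7]
grip_width: 11.2
```

```bash
cat >> mv.py <<'E'
def ft():
    o=bot.get_obs();R0=Ro.from_euler('xyz',o["tcp_rot"]).as_matrix()
    d=o["tool_pos"]-TB
    x=R0[:,0]; print("h",round(float(d@ax),1),"yaw",round(float(np.degrees(np.arctan2(x@e2,x@e1))),1),"off e1,e2",(d@e1).round(1),(d@e2).round(1),"Ftool",(R0.T@o["contact_force"]).round(1),(R0.T@o["moment"]).round(2),"w",round(o["grip_width"],1),"j6",o["joint_positions"].round(2))
E
python3 -c "
from mv import *
ft()"
```

```text
h 29.1 yaw -39.0 off e1,e2 -0.4 0.7 Ftool [-0.2  1.9 12.1] [-0.54 -0.3   0.02] w 11.2 j6 [-0.95  0.17  2.17  0.92  0.63  0.58]
```

Request:
step_arm:
  deltas:
    - [0, 0, 0, 0, 0, -0.1]
    - [0, 0, 0, 0, 0, -0.2]
    - [0, 0, 0, 0, 0, -0.3]
    - [0, 0, 0, 0, 0, -0.4]
    - [0, 0, 0, 0, 0, -0.5]

```text
time: 4.6
tool_pos: [419.5, -220.5, 183.1]
tcp_rot: [-3.02, -0.6, -0.215]
contact_force: [5.9, -4.1, -10.9]
grip_width: 11.3
```

```bash
python3 -c "
from mv import *
ft()"
```

```text
h 28.5 yaw -10.1 off e1,e2 -0.7 0.4 Ftool [-0.7  4.2 12.3] [-0.77 -0.58  0.07] w 11.3 j6 [-0.95  0.17  2.17  0.92  0.62  0.07]
```

Request:
step_arm:
  deltas:
    - [0, 0, 0, 0, 0, -0.1]
    - [0, 0, 0, 0, 0, -0.2]
    - [0, 0, 0, 0, 0, -0.3]
    - [0, 0, 0, 0, 0, -0.4]
    - [0, 0, 0, 0, 0, -0.4]

```text
time: 5.02
tool_pos: [419.5, -220.8, 183.2]
tcp_rot: [2.986, -0.593, 0.271]
contact_force: [5.8, -4.3, -10.5]
grip_width: 11.1
```

Request:
step_arm:
  deltas:
    - [0, 0, 1, 0, 0, 0]
    - [0, 0, 2, 0, 0, 0]
    - [0, 0, 2, 0, 0, 0]

```text
time: 5.27
tool_pos: [420.7, -220.9, 181.6]
tcp_rot: [2.989, -0.594, 0.264]
contact_force: [5.1, -4.5, -9.8]
grip_width: 11.6
```

Request:
step_arm:
  deltas:
    - [0, 0, 0.5, 0, 0, 0]
    - [0, 0, 1, 0, 0, 0]
    - [0, 0, 1, 0, 0, 0]

```text
time: 5.52
tool_pos: [421.2, -220.9, 181.1]
tcp_rot: [2.988, -0.594, 0.265]
contact_force: [-0.1, -3.3, -5.9]
grip_width: 11.1
```

Request:
step_arm:
  deltas:
    - [0, 0, 0.5, 0, 0, 0]
    - [0, 0, 1, 0, 0, 0]
    - [0, 0, 1, 0, 0, 0]

```text
time: 5.77
tool_pos: [421.7, -220.9, 180.9]
tcp_rot: [2.987, -0.595, 0.266]
contact_force: [-10.9, -2.7, 5.4]
grip_width: 11.5
```

```bash
python3 -c "
from mv import *
ft()"
```

```text
h 25.4 yaw 12.6 off e1,e2 -0.2 -0.0 Ftool [ -6.3   1.4 -10.6] [-0.4  -1.35  0.  ] w 11.5 j6 [-0.94  0.18  2.17  0.93  0.61 -0.33]
```

Request:
step_arm:
  deltas:
    - [0, 0, 0, 0, 0, -0.04]
    - [0, 0, 0, 0, 0, -0.04]

```text
time: 5.93
tool_pos: [421.8, -221.0, 181.0]
tcp_rot: [2.959, -0.588, 0.315]
contact_force: [-8.3, -2.6, 4.4]
grip_width: 11.5
```

Request:
step_arm:
  deltas:
    - [0, 0, 0, 0, 0, -0.04]
    - [0, 0, 0, 0, 0, -0.04]

```text
time: 6.1
tool_pos: [421.9, -221.1, 181.1]
tcp_rot: [2.933, -0.58, 0.362]
contact_force: [-6.8, -2.6, 4.2]
grip_width: 11.2
```

Request:
step_arm:
  deltas:
    - [0, 0, 0, 0, 0, -0.04]
    - [0, 0, 0, 0, 0, -0.04]

```text
time: 6.27
tool_pos: [422.0, -221.1, 181.0]
tcp_rot: [2.908, -0.572, 0.409]
contact_force: [-5.7, -3.9, 3.4]
grip_width: 11.0
```

Request:
step_arm:
  deltas:
    - [0, 0, 0, 0, 0, -0.04]
    - [0, 0, 0, 0, 0, -0.04]

```text
time: 6.43
tool_pos: [422.0, -221.1, 181.1]
tcp_rot: [2.883, -0.562, 0.455]
contact_force: [-5.8, -3.4, 2.6]
grip_width: 11.2
```

```bash
python3 -c "
from mv import *
ft()"
```

```text
h 25.4 yaw 21.8 off e1,e2 0.2 -0.2 Ftool [-4.3  2.  -5.5] [-0.36 -1.13  0.03] w 11.2 j6 [-0.94  0.18  2.17  0.94  0.61 -0.49]
```

Request:
step_arm:
  deltas:
    - [0, 0, 0.3, 0, 0, -0.04]
    - [0, 0, 0.3, 0, 0, -0.04]

```text
time: 6.6
tool_pos: [422.2, -221.2, 180.9]
tcp_rot: [2.859, -0.551, 0.5]
contact_force: [-7.6, -3.4, 6.2]
grip_width: 11.1
```

Request:
step_arm:
  deltas:
    - [0, 0, 0, 0, 0, -0.04]
    - [0, 0, 0, 0, 0, -0.04]

```text
time: 6.77
tool_pos: [422.2, -221.2, 180.9]
tcp_rot: [2.835, -0.54, 0.545]
contact_force: [-6.0, -3.5, 4.1]
grip_width: 11.2
```

Request:
step_arm:
  deltas:
    - [0, 0, 0, 0, 0, -0.04]
    - [0, 0, 0, 0, 0, -0.04]

```text
time: 6.93
tool_pos: [422.2, -221.2, 180.8]
tcp_rot: [2.813, -0.527, 0.589]
contact_force: [-4.3, -3.6, 1.5]
grip_width: 11.1
```

```bash
python3 -c "
from mv import *
ft()"
```

```text
h 25.0 yaw 28.7 off e1,e2 0.2 -0.3 Ftool [-4.1  1.9 -3.7] [-0.35 -1.09  0.01] w 11.1 j6 [-0.94  0.18  2.17  0.94  0.61 -0.61]
```

Request:
step_arm:
  deltas:
    - [0, 0, 0.3, 0, 0, -0.04]
    - [0, 0, 0.3, 0, 0, -0.04]

```text
time: 7.1
tool_pos: [422.5, -221.2, 180.5]
tcp_rot: [2.792, -0.514, 0.633]
contact_force: [-2.1, -4.0, 0.2]
grip_width: 11.2
```

Request:
step_arm:
  deltas:
    - [0, 0, 0.2, 0, 0, -0.04]
    - [0, 0, 0.2, 0, 0, -0.04]

```text
time: 7.27
tool_pos: [422.7, -221.0, 179.8]
tcp_rot: [2.772, -0.5, 0.675]
contact_force: [5.9, -4.1, -10.0]
grip_width: 11.0
```

Request:
step_arm:
  deltas:
    - [0, 0, 0.2, 0, 0, -0.04]
    - [0, 0, 0.2, 0, 0, -0.04]

```text
time: 7.43
tool_pos: [422.9, -221.0, 179.5]
tcp_rot: [2.753, -0.485, 0.717]
contact_force: [5.6, -4.7, -7.9]
grip_width: 11.3
```

```bash
python3 -c "
from mv import *
ft()"
```

```text
h 23.6 yaw 35.5 off e1,e2 -0.0 -0.1 Ftool [-2.7  3.8  9.7] [-0.66 -1.   -0.01] w 11.3 j6 [-0.94  0.18  2.17  0.94  0.61 -0.73]
```

The rim support vanished at about 72°, so the dowel is over the notch. I lower it in.

Request:
step_arm:
  deltas:
    - [0, 0, 1, 0, 0, 0]
    - [0, 0, 2, 0, 0, 0]
    - [0, 0, 2, 0, 0, 0]

```text
time: 7.68
tool_pos: [424.1, -221.1, 177.8]
tcp_rot: [2.754, -0.486, 0.715]
contact_force: [5.7, -4.7, -8.4]
grip_width: 10.9
```

Request:
step_arm:
  deltas:
    - [0, 0, 1, 0, 0, 0]
    - [0, 0, 2, 0, 0, 0]
    - [0, 0, 2, 0, 0, 0]

```text
time: 7.93
tool_pos: [425.0, -221.2, 177.0]
tcp_rot: [2.752, -0.485, 0.716]
contact_force: [-9.2, -2.5, 6.7]
grip_width: 11.1
```

```bash
python3 -c "
from mv import *
ft()"
```

```text
h 20.4 yaw 35.5 off e1,e2 0.3 -0.3 Ftool [ -4.5  -0.  -10.7] [-0.15 -1.22 -0.1 ] w 11.1 j6 [-0.94  0.19  2.17  0.95  0.6  -0.74]
```

It bottoms about 5 mm lower, so it is in the notch. Now I let go and retreat.

Request:
step_arm:
  deltas:
    - [0, 0, 0, 0, 0, 0]
    - [0, 0, 0, 0, 0, 0]
    - [0, 0, 0, 0, 0, 0]
    - [0, 0, 0, 0, 0, 0]
    - [0, 0, 0, 0, 0, 0]
  fingers: 45

```text
time: 8.35
tool_pos: [425.0, -220.1, 176.1]
tcp_rot: [2.755, -0.486, 0.716]
contact_force: [-0.2, -0.7, -0.3]
grip_width: 40.0
```

Request:
step_arm:
  deltas:
    - [0, 0, -10, 0, 0, 0]
    - [0, 0, -30, 0, 0, 0]
    - [0, 0, -50, 0, 0, 0]
    - [0, 0, -70, 0, 0, 0]
    - [0, 0, -90, 0, 0, 0]

```text
time: 8.77
tool_pos: [372.7, -219.8, 250.3]
tcp_rot: [2.755, -0.486, 0.716]
contact_force: [-0.2, 1.1, -0.8]
grip_width: 45.0
```

```bash
python3 - <<'E'
from mv import *
ft()
hs=[]
ims=[]
for n in("scene","top"):
    c=bot.capture(n); np.savez(n+"1.npz",**{k:c[k] for k in["color","fx","fy","cx","cy","R","t"]})
    u=proj(c,TB)[0].astype(int); im=cv2.resize(c["color"][u[1]-35:u[1]+40,u[0]-40:u[0]+60][:,:,::-1],None,fx=4,fy=4,interpolation=3)
    for h,col in((0,(0,0,255)),(15,(0,255,0)),(20,(255,0,0))):
        yw=np.radians(35.5); b=[W(p,q[:3]+h*ax+s*35*(np.cos(yw)*e1+np.sin(yw)*e2)) for s in(-1,1)]
        cv2.polylines(im,[((proj(c,np.array(b))-(u-[40,35])+.5)*4).astype(int).reshape(-1,1,2)],False,col,1)
    ims.append(im); print(u)
cv2.imwrite("pics/park.png",np.hstack(ims))
E
```

```text
h 110.4 yaw 35.5 off e1,e2 -0.5 1.0 Ftool [ 0.1 -1.3  0.5] [ 0.09 -0.2   0.  ] w 45.0 j6 [-1.08 -0.02  2.14  0.74  0.85 -0.58]
[170 132]
[331 268]
```

View pics/park.png

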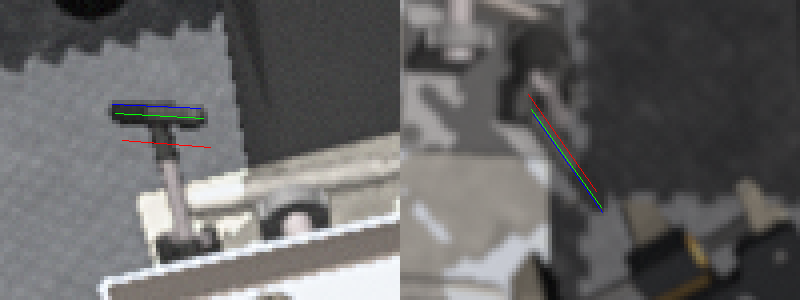

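The T-bar stays out by itself at the 65–70 mm lines, scene crop row ≈112, versus 143 for the locked line. With the 5 mm drop I felt, it is parked. Now to the pan handle.

```bash
cat >> mv.py <<'E'
HB=W(p,[0,-140,162.])
def handle(th,phi,up=8):
    """TCP pose with bar at tilt th, tool turned by -phi about x, bar 'up' mm ahead of TCP"""
    R=Ro.from_euler('z',p[2]).as_matrix()@Ro.from_euler('x',-phi).as_matrix()@np.diag([1,-1,-1.])
    return W(p,[0,-140*np.cos(th)+12*np.sin(th),150+140*np.sin(th)+12*np.cos(th)])-up*R[:,2],R
E
python3 -c "
from mv import *
ft()
print(HB)
delta(*handle(0,0,100))"
```

```text
h 111.4 yaw 35.5 off e1,e2 0.7 -0.2 Ftool [ 0.2 -0.3  0.3] [ 0.15 -0.28  0.01] w 45.4 j6 [-1.08 -0.02  2.14  0.74  0.85 -0.58]
[ 569.42472194 -310.87047138  162.        ]
t 8.87 pos [ 373.1 -221.1  251.8] F [ 0.2  0.4 -0.3] w 45.4 q [-1.08 -0.02  2.14  0.74  0.85 -0.58]
delta [83.5, 169.3, 105.2] [0.194, -0.592, 0.6]
```

Request:
step_arm:
  deltas:
    - [11, 22, 13, 0.025, -0.077, 0.078]
    - [22, 44, 27, 0.05, -0.154, 0.156]
    - [33, 66, 41, 0.076, -0.231, 0.234]
    - [43, 88, 55, 0.1, -0.308, 0.312]
    - [54, 110, 68, 0.126, -0.385, 0.39]
  fingers: 24

```text
time: 9.28
tool_pos: [479.3, -268.3, 253.9]
tcp_rot: [2.991, -0.305, 0.365]
contact_force: [-0.0, -0.2, -0.2]
grip_width: 24.4
```

```bash
python3 -c "
from mv import *
delta(*handle(0,0,100))"
```

```text
t 9.28 pos [ 479.3 -268.3  253.9] F [-0.  -0.2 -0.2] w 24.4 q [-0.76  0.24  1.71  0.26  0.93  0.34]
delta [68.2, 69.1, 23.7] [0.092, -0.328, 0.339]
```

Request:
step_arm:
  deltas:
    - [17, 17, 6, 0.02, -0.08, 0.08]
    - [34, 35, 12, 0.046, -0.16, 0.17]
    - [51, 52, 18, 0.07, -0.245, 0.255]
    - [68, 69, 24, 0.092, -0.328, 0.339]
    - [68, 69, 24, 0.092, -0.328, 0.339]

```text
time: 9.7
tool_pos: [574.6, -312.4, 257.0]
tcp_rot: [-3.14, 0.002, 0.0]
contact_force: [0.7, -0.5, -2.4]
grip_width: 24.0
```

Request:
step_arm:
  deltas:
    - [0, 0, 0, 0, 0, 0]

```text
time: 9.78
tool_pos: [570.5, -310.6, 258.1]
tcp_rot: [-3.139, 0.0, 0.005]
contact_force: [-0.6, 0.9, -0.6]
grip_width: 24.2
```

```bash
python3 - <<'E'
from mv import *
delta(*handle(0,0,100))
c=bot.capture("wrist"); im=c["color"][:,:,::-1].copy()
b=proj(c,np.array([W(p,[s,-140,162.]) for s in(-36,36)]));print(b)
w=proj(c,np.array([W(p,[s,-102,178.]) for s in(-45,45)]))
o=bot.get_obs();R0=Ro.from_euler('xyz',o["tcp_rot"]).as_matrix()
print("grasp axis pts",proj(c,np.array([o["tool_pos"]+R0[:,2]*k for k in(6,25,100)])))
for l in(b,w): cv2.polylines(im,[l.astype(int).reshape(-1,1,2)],False,(0,0,255),1)
cv2.imwrite("pics/w2.png",im)
E
```

```text
t 9.78 pos [ 570.5 -310.6  258.1] F [-0.6  0.9 -0.6] w 24.2 q [-0.62  0.58  1.13  0.    1.44  0.95]
delta [-1.0, 0.2, -3.9] [-0.003, 0.0, 0.006]
[[257.20282557 240.31333301]
 [257.66396234 162.31635836]]
grasp axis pts [[256.27832889 254.16490717]
 [256.33854232 239.2587635 ]
 [256.48698115 202.51196622]]
```

View pics/w2.png

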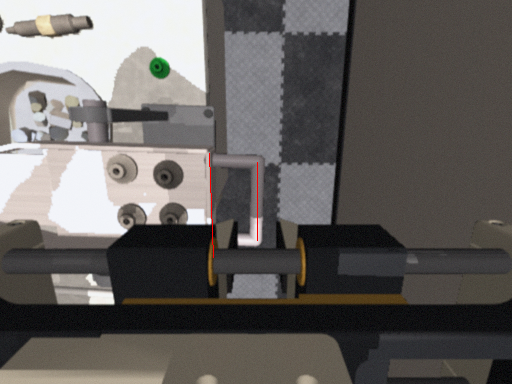

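The wrist view has the bar at columns 257–264 (centre ≈260), rows 157–243. The plan line is at 257, so I shift about 2 mm in tool +y and descend.

Request:
step_arm:
  deltas:
    - [-1, 1, 25, 0, 0, 0]
    - [-1, 2, 50, 0, 0, 0]
    - [-1, 2, 65, 0, 0, 0]
    - [-1, 2, 75, 0, 0, 0]
    - [-1, 2, 80, 0, 0, 0]

```text
time: 10.25
tool_pos: [566.2, -312.4, 182.5]
tcp_rot: [3.141, -0.003, 0.002]
contact_force: [-0.6, 0.6, -0.7]
grip_width: 24.1
```

Request:
step_arm:
  deltas:
    - [0, 0, 4, 0, 0, 0]
    - [0, 0, 8, 0, 0, 0]
    - [0, 0, 8, 0, 0, 0]

```text
time: 10.5
tool_pos: [567.6, -313.2, 175.5]
tcp_rot: [3.14, -0.004, 0.002]
contact_force: [-0.2, -0.1, 0.3]
grip_width: 24.2
```

Request:
step_arm:
  deltas:
    - [0, 0, 0, 0, 0, 0]
    - [0, 0, 0, 0, 0, 0]
    - [0, 0, 0, 0, 0, 0]
    - [0, 0, 0, 0, 0, 0]
  fingers: 0

```text
time: 10.83
tool_pos: [567.9, -310.4, 175.7]
tcp_rot: [-3.138, -0.004, 0.002]
contact_force: [-1.3, 10.4, 4.2]
grip_width: 11.1
```

```bash
cat >> mv.py <<'E'
def plan(off,th0,phi0,ths,k=0.5):
    # rows in tool axes at (th0,phi0)
    P0,R0=handle(th0,phi0)
    for t in ths:
        P,R=handle(t,k*t); print([*(R0.T@(P-P0)).round(1).tolist(),round(-(k*t-phi0),3)])
E
python3 - <<'E'
from mv import *
delta(*handle(0,0)); ft()
for j in range(6):
    print("call",j);plan(0,j*.2,j*.1,[j*.2+i*.04 for i in(1,2,3,4,5)])
E
```

```text
t 10.83 pos [ 567.9 -310.4  175.7] F [-1.3 10.4  4.2] w 11.1 q [-0.62  0.63  1.27  0.    1.25  0.95]
delta [1.5, 0.4, 5.7] [-0.003, -0.004, 0.003]
h -62.7 yaw 0.2 off e1,e2 116.7 -89.6 Ftool [ -1.2 -10.4  -4.2] [ 1.79 -0.18  0.16] w 11.1 j6 [-0.62  0.63  1.27  0.    1.25  0.95]
call 0
[0.0, -0.8, -5.6, -0.02]
[0.0, -1.7, -11.1, -0.04]
[0.0, -2.9, -16.7, -0.06]
[0.0, -4.3, -22.1, -0.08]
[0.0, -6.0, -27.5, -0.1]
call 1
[-0.0, -1.3, -5.5, -0.02]
[-0.0, -2.8, -10.9, -0.04]
[-0.0, -4.6, -16.3, -0.06]
[-0.0, -6.5, -21.6, -0.08]
[-0.0, -8.7, -26.9, -0.1]
call 2
[-0.0, -1.9, -5.4, -0.02]
[0.0, -3.9, -10.6, -0.04]
[-0.0, -6.2, -15.8, -0.06]
[-0.0, -8.7, -20.9, -0.08]
[0.0, -11.3, -26.0, -0.1]
call 3
[-0.0, -2.4, -5.2, -0.02]
[-0.0, -5.0, -10.2, -0.04]
[0.0, -7.7, -15.2, -0.06]
[-0.0, -10.7, -20.0, -0.08]
[-0.0, -13.9, -24.8, -0.1]
call 4
[0.0, -2.9, -4.9, -0.02]
[-0.0, -6.0, -9.7, -0.04]
[0.0, -9.2, -14.4, -0.06]
[0.0, -12.7, -18.9, -0.08]
[0.0, -16.3, -23.3, -0.1]
call 5
[-0.0, -3.4, -4.6, -0.02]
[-0.0, -6.9, -9.1, -0.04]
[0.0, -10.6, -13.4, -0.06]
[-0.0, -14.5, -17.6, -0.08]
[0.0, -18.6, -21.7, -0.1]
```

```bash
sed -i 's/up=8)/up=13.5)/' mv.py; python3 - <<'E'
from mv import *
for j in range(9):
    t0=j*.125
    print("call",j);plan(0,t0,t0/2,[t0+i*.025 for i in(1,2,3,4,5)])
E
```

```text
call 0
[0.0, -0.5, -3.5, -0.013]
[-0.0, -1.1, -7.0, -0.025]
[0.0, -1.8, -10.4, -0.038]
[0.0, -2.6, -13.9, -0.05]
[0.0, -3.4, -17.3, -0.062]
call 1
[0.0, -0.7, -3.5, -0.012]
[0.0, -1.5, -6.9, -0.025]
[-0.0, -2.4, -10.3, -0.038]
[0.0, -3.4, -13.8, -0.05]
[0.0, -4.5, -17.1, -0.062]
call 2
[-0.0, -0.9, -3.4, -0.013]
[-0.0, -2.0, -6.8, -0.025]
[-0.0, -3.1, -10.2, -0.038]
[-0.0, -4.3, -13.6, -0.05]
[-0.0, -5.6, -16.9, -0.062]
call 3
[0.0, -1.2, -3.4, -0.013]
[-0.0, -2.4, -6.7, -0.025]
[0.0, -3.7, -10.0, -0.038]
[-0.0, -5.1, -13.3, -0.05]
[-0.0, -6.6, -16.5, -0.062]
call 4
[-0.0, -1.4, -3.3, -0.013]
[-0.0, -2.8, -6.6, -0.025]
[0.0, -4.3, -9.8, -0.037]
[0.0, -6.0, -13.0, -0.05]
[-0.0, -7.6, -16.2, -0.062]
call 5
[0.0, -1.6, -3.2, -0.013]
[0.0, -3.2, -6.4, -0.025]
[0.0, -5.0, -9.5, -0.037]
[0.0, -6.8, -12.6, -0.05]
[0.0, -8.6, -15.7, -0.062]
call 6
[-0.0, -1.8, -3.1, -0.013]
[0.0, -3.6, -6.2, -0.025]
[0.0, -5.5, -9.2, -0.037]
[-0.0, -7.5, -12.2, -0.05]
[-0.0, -9.6, -15.2, -0.062]
call 7
[0.0, -2.0, -3.0, -0.013]
[-0.0, -4.0, -6.0, -0.025]
[0.0, -6.1, -8.9, -0.037]
[0.0, -8.3, -11.8, -0.05]
[0.0, -10.5, -14.6, -0.062]
call 8
[-0.0, -2.1, -2.9, -0.012]
[-0.0, -4.4, -5.8, -0.025]
[-0.0, -6.7, -8.5, -0.037]
[-0.0, -9.0, -11.3, -0.05]
[-0.0, -11.4, -14.0, -0.062]
```

Request:
step_arm:
  deltas:
    - [0, -2, 0, 0, 0, 0]
    - [0, -2, 0, 0, 0, 0]

```text
time: 11.0
tool_pos: [567.9, -310.3, 175.7]
tcp_rot: [3.141, -0.004, 0.002]
contact_force: [0.2, 5.3, 3.5]
grip_width: 11.2
```

Request:
step_arm:
  deltas:
    - [0, -0.5, -3.5, -0.012, 0, 0]
    - [0, -0.9, -7, -0.025, 0, 0]
    - [0, -1.4, -10.4, -0.037, 0, 0]
    - [0, -2, -13.8, -0.05, 0, 0]
    - [0, -2.6, -17.2, -0.062, 0, 0]

```text
time: 11.42
tool_pos: [567.9, -307.3, 191.1]
tcp_rot: [3.08, -0.003, 0.002]
contact_force: [3.2, 5.4, -6.5]
grip_width: 10.8
```

Request:
step_arm:
  deltas:
    - [0, -1.5, -3.5, -0.012, 0, 0]
    - [0, -2.3, -6.9, -0.025, 0, 0]
    - [0, -3.2, -10.3, -0.038, 0, 0]
    - [0, -4.2, -13.8, -0.05, 0, 0]
    - [0, -5.3, -17.1, -0.062, 0, 0]

```text
time: 11.83
tool_pos: [568.0, -302.0, 207.8]
tcp_rot: [3.016, -0.004, 0.002]
contact_force: [4.2, 2.7, -7.9]
grip_width: 11.3
```

Request:
step_arm:
  deltas:
    - [0, -0.9, -3.4, -0.013, 0, 0]
    - [0, -2, -6.8, -0.025, 0, 0]
    - [0, -3.1, -10.2, -0.038, 0, 0]
    - [0, -4.3, -13.6, -0.05, 0, 0]
    - [0, -5.6, -16.9, -0.062, 0, 0]

```text
time: 12.25
tool_pos: [568.2, -294.4, 224.7]
tcp_rot: [2.953, -0.005, 0.002]
contact_force: [4.9, 1.3, -7.6]
grip_width: 11.1
```

```bash
python3 - <<'E'
from mv import *
ft(); delta(*handle(.375,.1875))
E
```

```text
h -22.7 yaw 0.1 off e1,e2 145.0 -73.5 Ftool [ 4.9 -2.7  7.3] [0.42 0.84 0.16] w 11.1 j6 [-0.52  0.53  1.31 -0.17  1.21  1.1 ]
t 12.25 pos [ 568.2 -294.4  224.7] F [ 4.9  1.3 -7.6] w 11.1 q [-0.52  0.53  1.31 -0.17  1.21  1.1 ]
delta [1.3, 0.0, -1.0] [0.001, -0.005, 0.002]
```

Tracking is within 1 mm, so I continue.

Request:
step_arm:
  deltas:
    - [0, -1.2, -3.4, -0.013, 0, 0]
    - [0, -2.4, -6.7, -0.025, 0, 0]
    - [0, -3.7, -10, -0.038, 0, 0]
    - [0, -5.1, -13.3, -0.05, 0, 0]
    - [0, -6.6, -16.5, -0.062, 0, 0]

```text
time: 12.67
tool_pos: [568.4, -285.1, 239.8]
tcp_rot: [2.891, -0.006, 0.002]
contact_force: [5.2, 1.1, -7.8]
grip_width: 10.7
```

Request:
step_arm:
  deltas:
    - [0, -1.4, -3.3, -0.013, 0, 0]
    - [0, -2.8, -6.6, -0.025, 0, 0]
    - [0, -4.3, -9.8, -0.037, 0, 0]
    - [0, -6, -13, -0.05, 0, 0]
    - [0, -7.6, -16.2, -0.062, 0, 0]

```text
time: 13.08
tool_pos: [568.6, -274.0, 253.9]
tcp_rot: [2.828, -0.007, 0.002]
contact_force: [7.4, 0.6, -7.9]
grip_width: 11.1
```

Request:
step_arm:
  deltas:
    - [0, -1.6, -3.2, -0.013, 0, 0]
    - [0, -3.2, -6.4, -0.025, 0, 0]
    - [0, -5, -9.5, -0.037, 0, 0]
    - [0, -6.8, -12.6, -0.05, 0, 0]
    - [0, -8.6, -15.7, -0.062, 0, 0]

```text
time: 13.5
tool_pos: [568.9, -261.1, 266.5]
tcp_rot: [2.766, -0.008, 0.003]
contact_force: [7.5, -1.3, -7.1]
grip_width: 10.9
```

```bash
python3 - <<'E'
from mv import *
ft(); delta(*handle(.75,.375))
E
```

```text
h 11.1 yaw 0.2 off e1,e2 169.6 -40.3 Ftool [ 7.5 -1.4  7.1] [0.33 1.27 0.07] w 10.9 j6 [-0.4   0.46  1.36 -0.37  1.19  1.29]
t 13.5 pos [ 568.9 -261.1  266.5] F [ 7.5 -1.3 -7.1] w 10.9 q [-0.4   0.46  1.36 -0.37  1.19  1.29]
delta [0.6, -0.8, -0.6] [0.001, -0.009, 0.001]
```

Request:
step_arm:
  deltas:
    - [0, -2.1, -3.3, -0.013, 0, 0]
    - [0, -4, -6.5, -0.025, 0, 0]
    - [0, -6, -9.5, -0.037, 0, 0]
    - [0, -8, -12.5, -0.05, 0, 0]
    - [0, -10.1, -15.5, -0.062, 0, 0]

```text
time: 13.92
tool_pos: [569.2, -246.4, 277.8]
tcp_rot: [2.703, -0.009, 0.003]
contact_force: [9.5, -2.7, -5.9]
grip_width: 10.9
```

Request:
step_arm:
  deltas:
    - [0, -2, -3, -0.013, 0, 0]
    - [0, -4, -6, -0.025, 0, 0]
    - [0, -6.1, -8.9, -0.037, 0, 0]
    - [0, -8.3, -11.8, -0.05, 0, 0]
    - [0, -10.5, -14.6, -0.062, 0, 0]

```text
time: 14.33
tool_pos: [569.6, -230.9, 287.0]
tcp_rot: [2.641, -0.01, 0.004]
contact_force: [9.6, -2.6, -5.0]
grip_width: 11.0
```

Request:
step_arm:
  deltas:
    - [0, -2.1, -2.9, -0.012, 0, 0]
    - [0, -4.4, -5.8, -0.025, 0, 0]
    - [0, -6.7, -8.5, -0.037, 0, 0]
    - [0, -7.9, -9.9, -0.043, 0, 0]
    - [0, -7.9, -9.9, -0.043, 0, 0]

```text
time: 14.75
tool_pos: [569.9, -218.8, 292.4]
tcp_rot: [2.598, -0.011, 0.005]
contact_force: [9.9, -1.7, -2.3]
grip_width: 10.9
```

```bash
python3 - <<'E'
from mv import *
ft(); delta(*handle(1.085,.543))
im=[bot.capture(n)["color"][:,:,::-1] for n in("scene","top")]
cv2.imwrite("pics/tip.png",np.hstack([cv2.resize(im[0][80:280,120:340],(400,364),interpolation=3),cv2.resize(im[1][100:300,180:400],(400,364),interpolation=3)]))
E
```

```text
h 31.7 yaw 0.3 off e1,e2 185.2 2.0 Ftool [9.9 0.2 2.9] [0.14 1.59 0.1 ] w 10.9 j6 [-0.25  0.43  1.4  -0.56  1.21  1.49]
t 14.75 pos [ 569.9 -218.8  292.4] F [ 9.9 -1.7 -2.3] w 10.9 q [-0.25  0.43  1.4  -0.56  1.21  1.49]
delta [-0.4, -0.9, 1.1] [0.001, -0.013, -0.001]
```

View pics/tip.png

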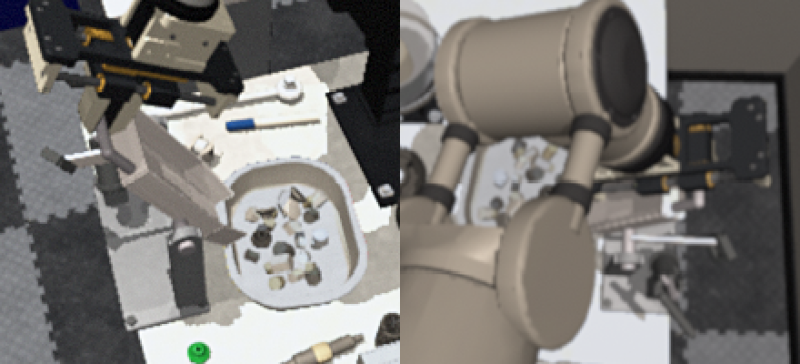

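The pan is tipped and the dish shows the seats among the parts. I release and withdraw along the tool axis.

Request:
step_arm:
  deltas:
    - [0, 0, 0, 0, 0, 0]
    - [0, 0, 0, 0, 0, 0]
    - [0, 0, 0, 0, 0, 0]
    - [0, 0, 0, 0, 0, 0]
  fingers: 24

```text
time: 15.18
tool_pos: [566.9, -218.5, 291.1]
tcp_rot: [2.6, -0.004, 0.001]
contact_force: [0.9, -0.3, 0.1]
grip_width: 23.6
```

Request:
step_arm:
  deltas:
    - [0, 0, -8, 0, 0, 0]
    - [0, 0, -18, 0, 0, 0]
    - [0, 0, -35, 0, 0, 0]
    - [0, 0, -55, 0, 0, 0]
    - [0, 0, -80, 0, 0, 0]

```text
time: 15.6
tool_pos: [566.3, -176.5, 360.1]
tcp_rot: [2.601, -0.003, 0.001]
contact_force: [0.2, -0.5, 1.2]
grip_width: 23.9
```

```bash
python3 - <<'E'
from mv import *
# where to move: clear away to the -y side, high
delta([400,-420,380],handle(0,.54)[1]); ft()
E
```

```text
t 15.6 pos [ 566.3 -176.5  360.1] F [ 0.2 -0.5  1.2] w 23.9 q [-0.18  0.38  1.29 -0.54  1.39  1.46]
delta [-166.6, 219.1, 107.6] [0.0, -0.003, 0.001]
h 89.2 yaw 0.1 off e1,e2 221.1 44.3 Ftool [ 0.2  1.1 -0.8] [ 0.35 -0.03  0.02] w 23.9 j6 [-0.18  0.38  1.29 -0.54  1.39  1.46]
```

Request:
step_arm:
  deltas:
    - [-35, 0, -10, 0, 0, 0]
    - [-70, 0, -20, 0, 0, 0]
    - [-105, 0, -20, 0, 0, 0]
    - [-140, 0, -20, 0, 0, 0]
    - [-166, 20, -10, 0, 0, 0]

```text
time: 16.02
tool_pos: [398.6, -186.9, 378.4]
tcp_rot: [2.602, -0.005, 0.005]
contact_force: [0.8, -1.4, 0.2]
grip_width: 24.2
```

Request:
step_arm:
  deltas:
    - [0, 35, 20, 0, 0, 0]
    - [0, 70, 42, 0, 0, 0]
    - [0, 105, 63, 0, 0, 0]
    - [0, 140, 84, 0, 0, 0]
    - [0, 175, 100, 0, 0, 0]

```text
time: 16.43
tool_pos: [400.4, -392.5, 382.6]
tcp_rot: [2.601, -0.004, 0.002]
contact_force: [0.0, -0.1, 0.2]
grip_width: 23.8
```

```bash
python3 - <<'E'
from mv import *
ft(); c={n:bot.capture(n) for n in("scene","top")}
for n in c: print(n,[(np.round(d["rect"],1).tolist(),round(d["p"],2)) for d in bot.boxes_of("seat_1",c[n])])
a=cv2.resize(c["scene"]["color"][100:280,130:340][:,:,::-1],None,fx=2.8,fy=2.8,interpolation=3)
b=cv2.resize(c["top"]["color"][140:270,200:380][:,:,::-1],None,fx=4.4,fy=4.4,interpolation=3)
cv2.imwrite("pics/f1.png",a);cv2.imwrite("pics/f2.png",b)
E
```

```text
h 202.8 yaw 0.1 off e1,e2 98.1 -171.6 Ftool [ 0.   0.2 -0.1] [0.34 0.02 0.02] w 23.8 j6 [-0.71  0.17  1.51 -0.44  1.13  0.99]
scene [([280.2, 196.7, 10.7, 8.4], 0.6), ([276.5, 310.7, 13.4, 15.2], 0.55), ([263.3, 211.3, 13.6, 10.5], 0.48)]
top [([270.9, 267.0, 17.1, 11.2], 0.66), ([260.6, 206.1, 6.0, 8.9], 0.62), ([307.0, 168.6, 7.3, 3.8], 0.62), ([241.4, 212.1, 9.6, 6.5], 0.54), ([235.4, 221.6, 8.8, 4.7], 0.47), ([253.6, 218.8, 13.0, 8.1], 0.39)]
```

View pics/f1.png

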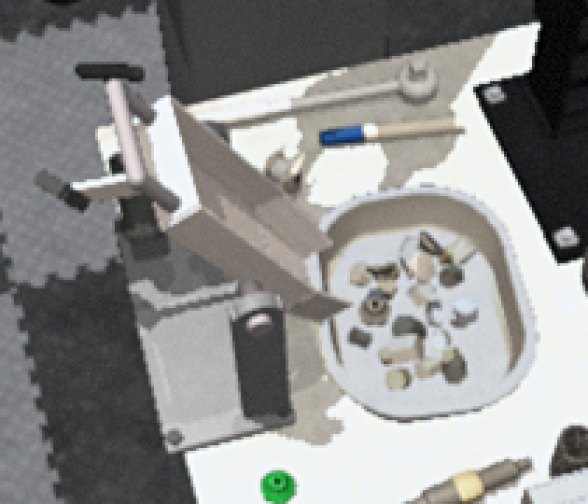

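View pics/f2.png

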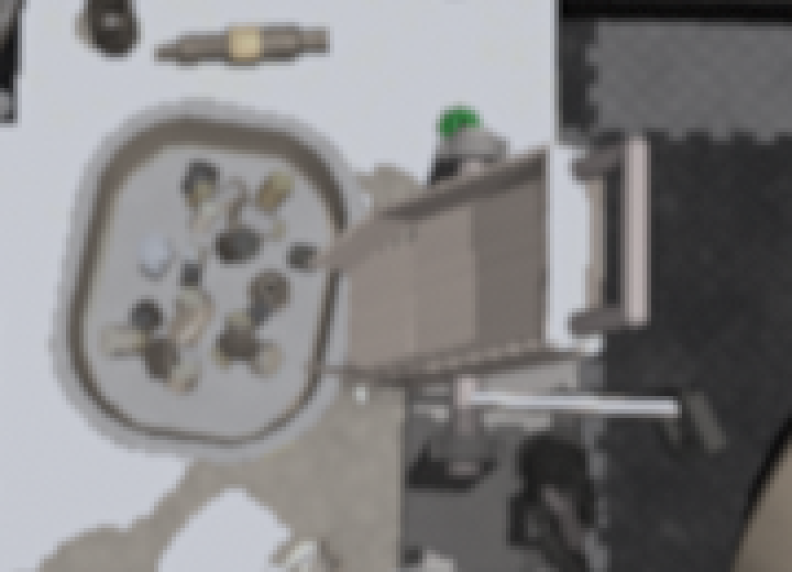

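The pan interior is empty, the T-bar is at the parked position (scene 169,126, as before), and the arm is clear. I compare the dish before and after to count the seats.

```bash
python3 - <<'E'
from mv import *
c={n:bot.capture(n) for n in("scene","top")}
r=[]
for n,(x,y,w,h) in(("scene",(235,160,95,90)),("top",(208,155,95,90))):
    o=load(n)["color"]; 
    r.append(np.hstack([cv2.resize(i[y:y+h,x:x+w][:,:,::-1],(390,295),interpolation=3) for i in(o,c[n]["color"])]))
cv2.imwrite("pics/dish.png",np.vstack(r))
# pan tilt: handle bar ends predicted at tilts
for t in(.95,1.05,1.1): print(t,[proj(c[n],handle(t,0,0)[0])[0].round(1).tolist() for n in c])
E
```

```text
0.95 [[165.7, 150.0], [351.3, 194.5]]
1.05 [[172.3, 145.8], [345.5, 193.5]]
1.1 [[175.8, 143.9], [342.4, 193.0]]
```

View pics/dish.png

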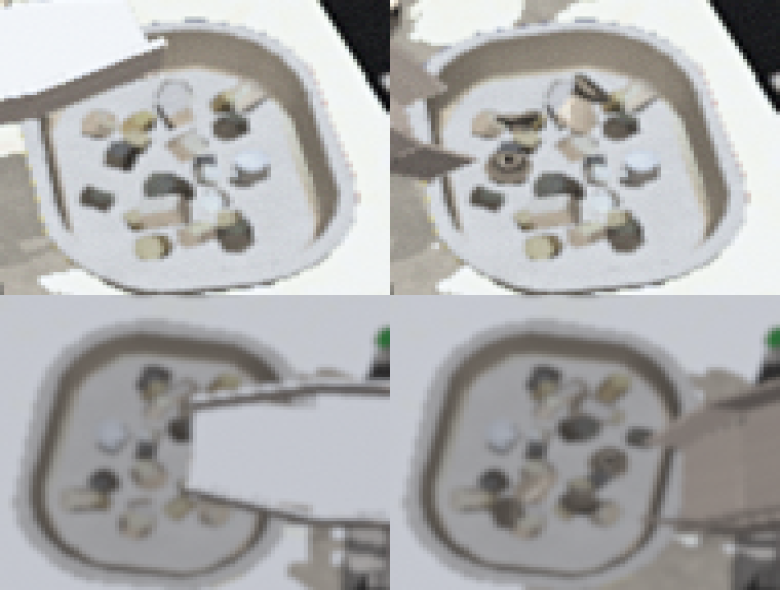

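The dish comparison shows four new seats. In the after panel of the scene view they are at (508,163), (520,122), (578,115) and (595,88). In the top view they are at (610,462), (580,500), (535,482) and (510,515). The handle bar's position gives a tilt of about 1.05–1.08 rad. I hand in.

```bash
python3 -c "
from plant import bot
print(bot.get_obs()['contact_force'].round(1)); print(bot.close_job())"
```

```text
[0.2 0.3 0.2]
the job is handed in; nothing more can be done
None
```

I parked the pin, tipped the pan, and handed the job in at about 17 s of the 58 s allowed; the report at hand-in gives no verdict.

- **Pin:** I pulled it out 23 mm and turned it counter-clockwise. The rim support vanished at about 72°. I lowered the pin in at about 74°; it sank about 5 mm and bottomed, and then I let go. The T-bar stayed out by itself, and its image position was the same after tipping (scene 169,126).
- **Pan:** I lifted it slowly by its bar handle and released it. The arm read about 1.08 rad. The top picture fits about 1.05 and the scene picture about 1.07, all above the 0.95 needed.
- **Seats:** The pan is empty. Comparing the dish before and after shows four new pieces well inside it, consistently in both views. Two lie among other parts, one of them pale, so they are less clear than the others. The networks alone found only part of them. I did not measure the seats' heights or that they were at rest.
- **Surroundings:** In the pictures I viewed after tipping, the ratchet, marker, nozzle holder and spring looked unmoved. I did not check the gear or the tappet in particular. The arm was clear of everything, with about 0 N on the tool at hand-in.
- **Disagreement:** The stand's base-plate corners did not fit the given plate size (8–12 px off), so I did not rely on them. The pan, handle and T-bar fitted within about 2–3 px.

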